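# Clamp the mandolin's neck and tuck the soundboard guard under its fingerboard

### The arm

A 6-joint arm with a two-finger parallel gripper is mounted at the origin on the work surface. World frame = base frame: x ahead of the robot, y to its left, z up, the work surface at z = 0. Lengths are in mm, angles in degrees, forces in N, time in s.
With the tool pointing down it reaches from about 300 to 850 mm from the base axis. Payload 4.2 kg.
Tool frame: the origin (TCP) lies on the centre line of the jaws, within the pads' length; the fingertips stand 14 mm ahead of it and the grasp point (between the pads) lies 5 mm behind it; x points along the fingers, y is the direction in which the jaws open and shut, and the axes are right-handed (so a half turn about x gives the same grasp; the last joint's range is limited). The gripper opens to 91 mm and grips with 3 to 60 N. Pads are 32 mm wide; open, the fingers measure 118 mm over their backs; the gripper's body (76 mm by 178 mm) begins 60 mm behind the grasp point.
Start: joints at [-1.146, 18.312, 89.639, -0, 72.044, -1.146], TCP at [575.015, 0, 227.976] pointing down, gripper open.
Joint ranges: [-177.97, 177.97], [-48.28, 115.42], [12.27, 149.76], [-77.06, 257.06], [2.81, 150.46], [-146.56, 146.56]. Speed limits (degrees/s): [147.25, 147.25, 180, 180, 180, 180].

### API

Orientations are given as [roll, pitch, yaw] about the fixed x, y, z axes, in that order (R = Rz(yaw) Ry(pitch) Rx(roll)).
In Python, from workcell import readout, optics, env gives the robot as it stands.
- The arm moves only by the shell command python3 -m creep 'ROWS' [OPENING] [FORCE]. ROWS is JSON, a list of rows, each an object with "translation": the shift along the world's x, y, z in cm, a list of three; "delta_rot": the turn, a rotation vector about the world's x, y, z in rad, a list of three. In form: [{"translation": [dx, dy, dz], "delta_rot": [rx, ry, rz]}, ...]. A call has 1 to 5 rows; each row shifts and turns the commanded pose from where the row before left it; what a row does not reach is not made up. A row lasts 1/12 s, in which the tool goes at most 41.7 mm and 7.16 degrees, less where a joint would pass 70% of its speed; a pose out of reach is approached as far as the arm can. A call with a gripper value outside its range is refused whole. OPENING is the gripper's target within -1 to 1 (fully open at 1, half-way at 0, shut at -1), set as the call begins (- or left out, the last holds). The fingers move at their own pace and stop on an object; FORCE is the grip in N (left out, the last holds). Time passes only in rows, so rows that do not move let the fingers close. It gives the time, the measured TCP pose, the force and the opening at its end, in the units of the state.
- readout.state(): the state, without advancing time (a new reading comes with each control period).
- optics.grab_frame(name): name is "scene" or "side" or "wrist"; returns (picture, depth): 400x640x3 uint8, red, green, blue; 400x640 float32, mm along the optical axis (not along the pixel's ray), 0 where there is no reading.
- optics.camera_params(name): a dict with "mtx" (3x3 intrinsics, pixels), "k1" (the pictures are not rectified: a ray, as slopes to the right and down, at radius r is drawn at 1 + k1 r^2 times it, then the intrinsics apply), "R" (3x3) and "t" (3): a world point X has camera coordinates R X + t. Camera axes: x right, y down, z forward; pixel columns grow to the right and rows downward; lengths in mm; the calibration is good to about 2 mm. A picture is of the moment at which its call begins: read the wrist's pose just before it. camera_params takes no time and is no camera call; for the wrist camera it gives the pose at the moment of the call.
- env.job_done(): hands the job in, once; it reports no verdict.
The state is a dict: "time_s": time; "qpos": joint angles; "qvel": joint speeds; "effort": joint torques, N m; "ee_pos": TCP position; "ee_rot": TCP orientation; "force": force on the tool from outside, world axes, zero at the start; "torque": the same for the moment, N m; "gripper_width": finger opening in mm.
Only numpy, scipy, OpenCV 4.12 (cv2) and the standard library are available. Lean on these libraries where they do the work, as an engineer would, in place of code of your own. Each camera call takes 0.05 s, during which the arm holds its last target.

### The job

The mandolin is about to have its last frets filed: swing the red-tipped clamp lever of the walnut neck rest fully down over its neck, then take the blue guard out of the tray by its walnut grip and slide its front edge, square and centred, about 3 cm in under the overhanging end of the fingerboard. Do it without lifting the fingerboard or shoving the mandolin, and leave everything else on the bench and in the tray alone. Do not let go at the end: finish while holding the guard by its grip and pressing it flat on the soundboard with a light, steady push (about 10 N).

Things in the scene. Friction and masses are not known exactly. Their poses are not given: they have to be found in the camera images.
- cradle: Fixed ply cradle, 500 mm long (y), 170 mm wide under the body, place and yaw vary. Origin on the bench below the fingerboard's free end; +y runs along the mandolin to the tail, -y to the peghead (roughly the robot's right), x across, z up. At y = -190 mm stands the walnut neck rest (105 mm in x, 46 in y, walls 78 mm high) in whose slot the neck lies; it carries the clamp lever.
- neck_clamp (a joint): Angle of the neck rest's clamp lever, rad: about 0.01 = fully shut, lying level across the neck, its cork pad bearing on the frets; 1.57 = upright; limit 1.9. Starts open, 1.2 to 1.7. Stiff hinge: it stays where it is left and moves with about 1 N at its red end.
- clamp_hinge (a point): Hinge pin of the clamp lever, 92 mm above the bench, on the robot's side of the neck (cradle x = -40 mm, y = -190 mm). Its axis is level, parallel to the neck. From upright the lever swings away from the robot, over the neck and down; shut, it points along the cradle's +x.
- clamp_end (a point): Middle of the free end of the clamp lever, 104 mm from the hinge pin. The lever is an aluminium bar 16 mm wide and 10 mm thick, centred on the line from pin to end, its outer 44 mm a red sleeve 18 mm wide, 14 mm thick.
- mandolin: The mandolin, about 0.8 kg, loose: it only rests on the cradle, its body 252 x 340 x 48 mm, axes as the cradle's, origin 18 mm above the cradle's. Strings and bridge are off.
- sound_box: The mandolin's body with its flat spruce top. Origin in the plane of the back below the fingerboard's end; the soundboard lies 48 mm above it, 66 mm above the bench. The top is clear for 220 mm beyond the fingerboard's end; the dark oval sound hole there is level with the top and carries the guard. Width 170 mm at the fingerboard's end, more towards the tail, 100 mm where the neck begins.
- fingerboard: Dark fingerboard with 19 steel frets, 42 mm wide and 6 mm thick at its free end (the tongue). Its last 64 mm overhang the soundboard with a clear gap of 9 mm beneath. Origin at the middle of the free end's lower edge, 75 mm above the bench; +y points out along the soundboard to the tail, -y back in under the tongue to the neck, z up.
- tongue_end (a point): Same point as the fingerboard's origin: middle of the lower edge of the tongue's free end, 9 mm above the soundboard.
- guard_grip (a point): Centre of the guard's upright walnut grip bar: 50 mm along the guard's x, 12 mm thick along its y, 42 mm tall, standing on the plate. This point is 27 mm above the plate's underside, 85 mm behind its front edge (which lies towards the guard's -y) and 35 mm from its rear edge.
- guard_edge (a point): Middle of the lower front edge of the guard's plate (the edge to tuck in).
- guard_rear (a point): Middle of the lower rear edge of the guard's plate.
- guard: The guard, 60 g: blue acrylic plate 80 mm (x) by 120 mm (y) by 3 mm with the grip bar on top. Origin on the underside below the grip, z up, -y to the front edge. Starts flat on the tray floor (22 mm above the bench) in the bay nearer the robot's centre line, front edge roughly towards the tray's -y.
- runners: Fixed ply board (165 x 330 mm) with two wooden runners along x; on it glides the tray, 150 mm (x) by 360 mm (y), floor 22 mm and rim 34 mm above the bench, outer walls 6 mm thick, divided near its middle into two bays along y. Origin on the bench below the tray's middle.
- crowning_file: Silver crowning file with a pale wooden handle, 140 mm long, lying along y in the tray's other bay. Bystander.
- fret_puller: Fret-pulling pincers with amber horn handles, 150 mm long, in the same bay. Bystander.
- slot_gauge: Flat steel nut slotting gauge, 110 x 24 x 4 mm, in the same bay. Bystander.
- spare_rest: Spare walnut neck rest block, 100 x 46 x 58 mm, on the bench to the robot's left. Bystander.
- leveling_beam: Aluminium fret levelling beam, 240 x 30 x 28 mm, beyond the mandolin's neck. Bystander.
- fret_hammer: Brass fret hammer with an amber handle, 220 mm long, on the bench between robot and mandolin, to the left. Bystander.
- spirit_tin: Green tin, 68 mm across and 115 mm tall, beyond the tray, past the peghead. Bystander.
Mind the look-alikes: they are no part of the job. Of the things like the guard, leave any that is orange or pink; of the rest the smaller one is meant.

How it is judged:
By the outcome, as a careful person would: the job done as asked, in the order asked, and still so for the second after the job is handed in, while the arm keeps its last pose, push and grip.
It also fails if it takes over 58 s, if anything falls off the work surface, if the arm or the gripper's body presses on something with over 40 N, if the wrist force passes 120 N, or if a joint passes its speed limit or range.

## Working session

There is one attempt and no reset: what is moved stays moved. The work goes in short steps, Python scripts to look and compute and a shell command to move; the robot and the scene stay as the last step left them, time stands still between calls to the robot, and variables do not carry over. Pictures are saved under pics/ and viewed, and the job is handed in when it is done.

```bash
ls; mkdir -p pics; cat > h.py <<'E'
import numpy as np, cv2
from workcell import readout, optics, env
def snap(name,fn):
    p=optics.camera_params(name); im,d=optics.grab_frame(name)
    cv2.imwrite('pics/'+fn+'.png',im[:,:,::-1]); np.savez('pics/'+fn+'.npz',im=im,d=d,**{k:np.array(p[k]) for k in('mtx','k1','R','t')})
    return im,d,p
def load(fn):
    z=np.load('pics/'+fn+'.npz'); return z['im'],z['d'],z
def ray(p,uv):
    K=np.array(p['mtx']);k1=float(p['k1'])
    s=cv2.undistortPoints(np.array(uv,float).reshape(-1,1,2),K,np.array([k1,0,0,0,0.]))[:,0]
    R=np.array(p['R']);t=np.array(p['t'])
    return -R.T@t, np.c_[s,np.ones(len(s))]@R   # unit depth
def onplane(p,uv,z):
    o,d=ray(p,uv); return o+d*((z-o[2])/d[:,2])[:,None]
def bydepth(p,uv,D):
    o,d=ray(p,uv); uv=np.array(uv,int).reshape(-1,2); return o+d*D[uv[:,1],uv[:,0]][:,None]
def proj(p,X):
    X=np.atleast_2d(X).astype(float);R=np.array(p['R']);t=np.array(p['t'])
    c=X@R.T+t; s=c[:,:2]/c[:,2:]; s=s*(1+float(p['k1'])*(s**2).sum(1))[:,None]; K=np.array(p['mtx'])
    return s@K[:2,:2].T+K[:2,2]
E
python3 - <<'E'
from h import *
for n in('scene','side','wrist'):
    im,d,p=snap(n,n+'0'); print(n,(-np.array(p['R']).T@np.array(p['t'])).round(),p['k1'])
print(readout.state())
E
```

```text
pics
scene [1140. -247. 1167.] -0.036936419284947716
side [ 113. -768.  943.] -0.09004442366910174
wrist [575.  79. 384.] -0.030783858074847924
{'time_s': 0.15, 'qpos': array([-1.14641776e+00,  1.83425776e+01,  8.96880681e+01, -6.69552607e-05,
        7.20433007e+01, -1.14652303e+00]), 'qvel': array([ 0.00571897, -0.1481748 , -0.24436984, -0.05251763,  0.01702878,
        0.02895413]), 'effort': array([-5.72294630e-04, -4.12774551e+01, -2.32154489e+01,  7.26667210e-02,
        4.33494255e-02, -9.00343002e-05]), 'ee_pos': array([5.74659695e+02, 2.17952653e-03, 2.27335376e+02]), 'ee_rot': array([-91.0971919 ,  89.92605357, 178.90293405]), 'force': array([ 0.21561751, -0.14459824,  0.6890883 ]), 'torque': array([-0.06018327,  0.01506311,  0.02289567]), 'gripper_width': 91.37757485571441}
```

View pics/scene0.png

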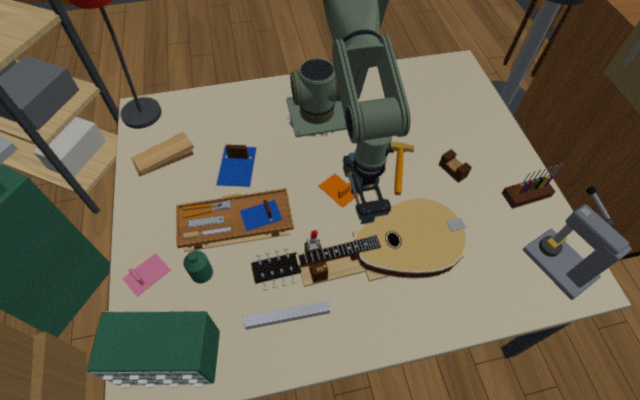

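View pics/side0.png

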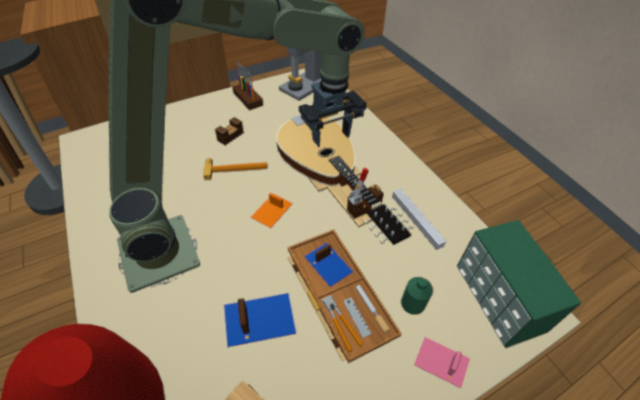

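View pics/wrist0.png

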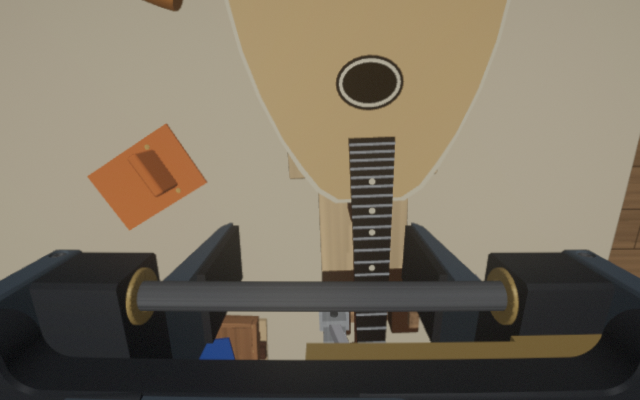

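The wrist view shows the tongue's end at about (350–395, 137) and the sound hole at (370, 82). The blue guard in the tray is at scene (262, 214) and side (328, 262). The larger blue guard on the bench is a look-alike. The red lever end is at scene (314, 234) and side (364, 174).

```bash
python3 - <<'E'
from h import *
for fn in('scene0','side0'):
    im,d,p=load(fn)
    hsv=cv2.cvtColor(im,cv2.COLOR_RGB2HSV)
    m=cv2.inRange(hsv,(105,120,60),(125,255,255))
    n,l,s,c=cv2.connectedComponentsWithStats(m)
    for i in range(1,n):
        if s[i,4]>100:
            pts=np.argwhere(l==i)[:,::-1]
            (w)=onplane(p,pts,25)
            r=cv2.minAreaRect(w[:,:2].astype(np.float32)); print(fn,'blue',s[i],[np.round(x,1) for x in r]); print(cv2.boxPoints(r).round())
    m=cv2.inRange(hsv,(0,150,90),(6,255,255))|cv2.inRange(hsv,(174,150,90),(180,255,255))
    n,l,s,c=cv2.connectedComponentsWithStats(m)
    for i in range(1,n):
        if s[i,4]>12 and s[i,4]<2000:
            q=c[i:i+1].round().astype(int); print('red',s[i],c[i],bydepth(p,q,d).round())
    u=(p['im'].shape)
    x,y=((262,234) if 0 else ((265,215) if fn=='scene0' else (328,262)))
    a=20
    cx,cy=(290,230) if fn=='scene0' else (345,220)
    cv2.imwrite('pics/%s_z.png'%fn,cv2.resize(im[cy-75:cy+75,cx-100:cx+100,::-1],(800,600),interpolation=cv2.INTER_CUBIC))
im,d,p=load('wrist0')
uv=[(349,138),(394,137),(354,340),(384,340)]
print(onplane(p,uv,81).round(1)); print(bydepth(p,[(372,150),(372,200),(372,110),(335,320),(335,290)],d).round(1))
cv2.imwrite('pics/wrist_z.png',cv2.resize(im[100:250,270:470,::-1],(800,600),interpolation=cv2.INTER_CUBIC))
E
```

```text
scene0 blue [217 147  39  39 999] [array([ 206.9, -325.7]), array([110.6, 168.7]), np.float64(74.9)]
[[ 111. -357.]
 [ 274. -401.]
 [ 303. -294.]
 [ 140. -250.]]
scene0 blue [240 200  42  31 705] [array([ 422.6, -273.1]), array([ 77.9, 117.1]), np.float64(8.4)]
[[ 375. -221.]
 [ 393. -337.]
 [ 470. -325.]
 [ 453. -209.]]
red [102   0  10   4  24] [106.375   0.875] [[  22. -564.  549.]]
red [312 231   5   5  22] [313.95454545 232.72727273] [[ 614. -139.  192.]]
side0 blue [306 244  46  42 830] [array([ 423.7, -275. ]), array([ 78.3, 117.1]), np.float64(8.5)]
[[ 376. -223.]
 [ 394. -339.]
 [ 471. -327.]
 [ 454. -211.]]
side0 blue [ 225  294   70   52 2448] [array([ 188.6, -338.8]), array([111.1, 166.1]), np.float64(74.9)]
[[  94. -371.]
 [ 254. -414.]
 [ 283. -307.]
 [ 123. -264.]]
red [360 169   8  12  53] [363.47169811 174.0754717 ] [[ 603. -142.  180.]]
[[ 599.4   51.6   81. ]
 [ 640.2   52.6   81. ]
 [ 610.2 -165.5   81. ]
 [ 643.  -165.5   81. ]]
[[ 620.5   41.    82.5]
 [ 622.8   -6.7   80.7]
 [ 621.5   76.1   65.8]
 [ 588.2 -125.   101.7]
 [ 578.6   33.3  308.3]]
```

View pics/scene0_z.png

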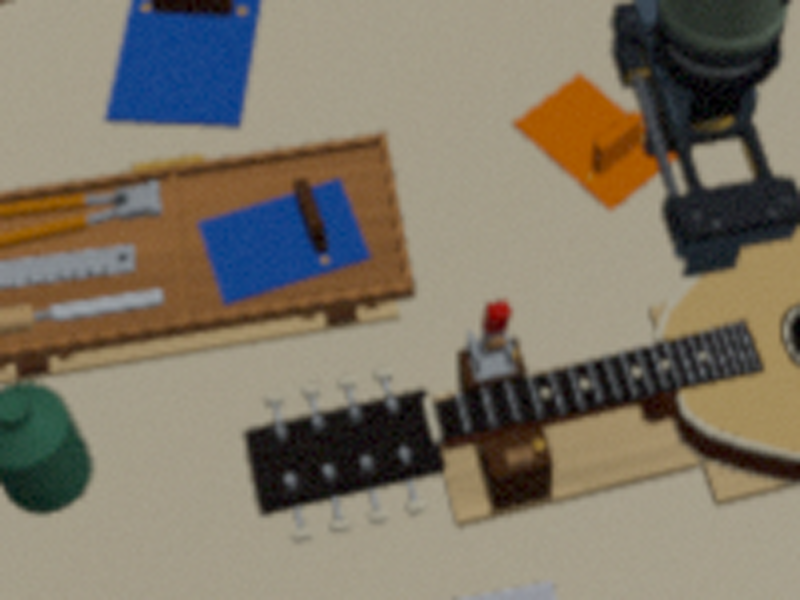

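View pics/side0_z.png

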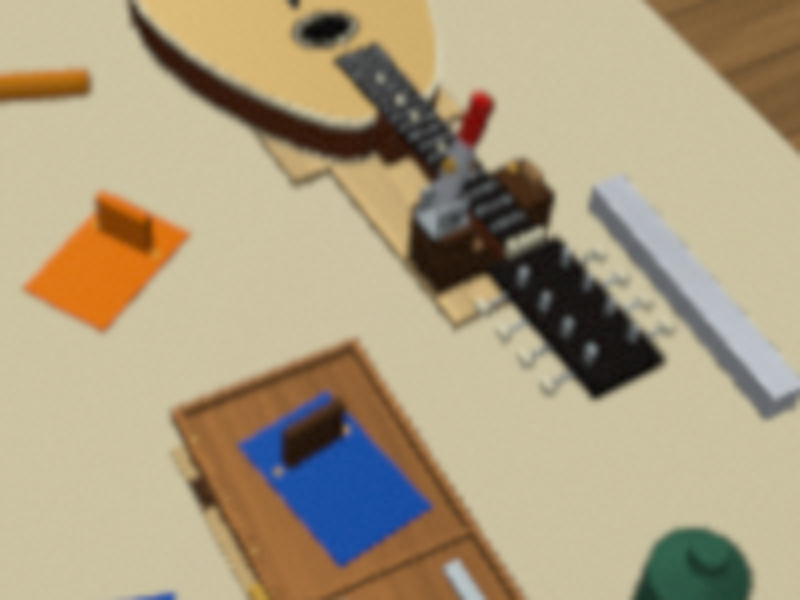

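View pics/wrist_z.png

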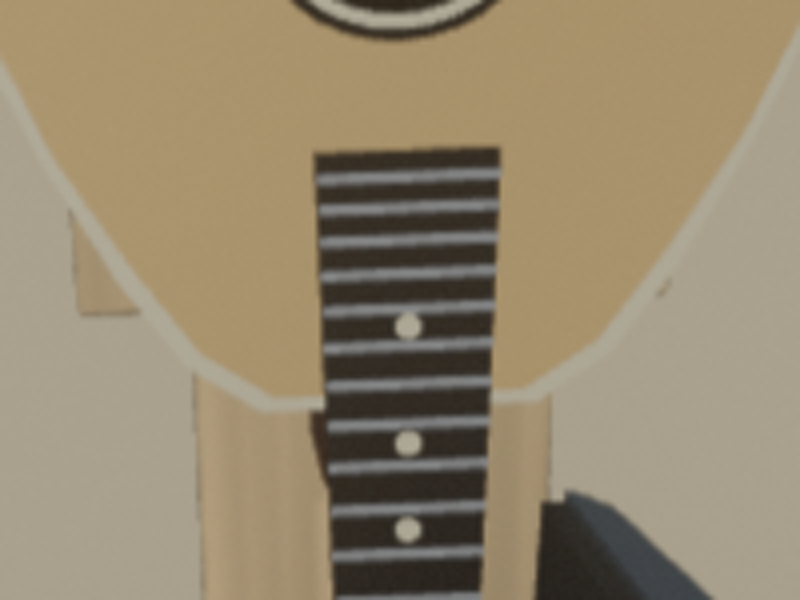

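The tongue's end is centred at about (620, 52) with the cradle yawed about +1.7°. That puts the hinge near (585.5, -139). The lever stands at roughly 75°, with its end near (613, -140, 192). The guard is at yaw about 8.5°. First I'll go beside the lever with the jaws shut.

```bash
python3 -m creep '[{"translation":[-0.4,-3.5,0],"delta_rot":[0,0,0]},{"translation":[-0.4,-3.5,0],"delta_rot":[0,0,0]},{"translation":[-0.4,-3.5,0],"delta_rot":[0,0,0]},{"translation":[-0.3,-3.4,0],"delta_rot":[0,0,0]},{"translation":[0,0,0],"delta_rot":[0,0,0]}]' -1 10
python3 - <<'E'
from h import *
im,d,p=snap('wrist','wrist1')
snap('scene','scene1');snap('side','side1')
im,d,p=load('scene1'); cv2.imwrite('pics/scene1z.png',cv2.resize(im[170:320,230:430,::-1],(800,600),interpolation=cv2.INTER_CUBIC))
E
```

```text
time_s: 0.57
ee_pos: [559.2, -144.3, 227.6]
ee_rot: [-13.4, 89.8, -103.7]
force: [-0.5, 1.0, 0.5]
gripper_width: 60.6
```

View pics/wrist1.png

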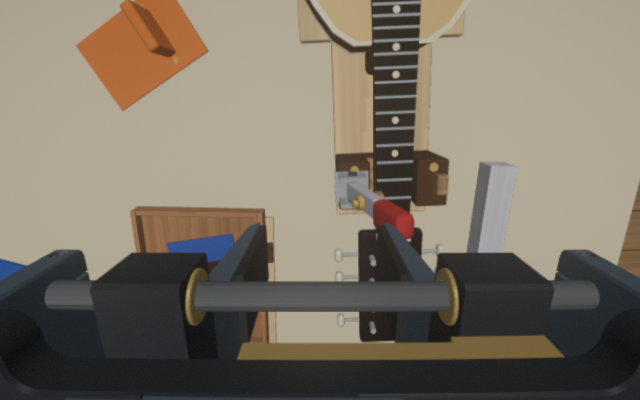

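View pics/scene1z.png

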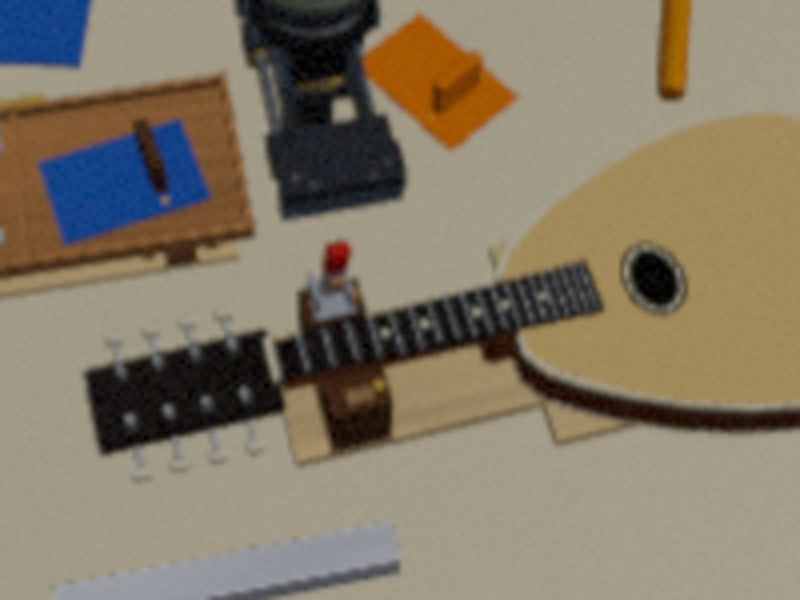

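In the wrist view the hinge block is at (350, 187) and the red end at about (395, 220), to the right of the closing fingers. I'll measure it there.

```bash
python3 - <<'E'
from h import *
im,d,p=load('wrist1')
print(bydepth(p,[(352,178),(352,190),(365,197),(345,202),(382,212),(395,218),(405,225),(396,232)],d).round(1))
print(bydepth(p,[(396,60),(394,120),(394,190)],d).round(1))
print(readout.state()['gripper_width'],readout.state()['time_s'])
E
```

```text
[[ 586.1 -125.9  101.3]
 [ 585.8 -135.1  107.5]
 [ 593.2 -133.2  137.2]
 [ 580.8 -149.4   95.6]
 [ 600.2 -133.7  173.2]
 [ 605.3 -132.3  189.8]
 [ 610.9 -135.5  193.6]
 [ 597.2 -126.1  229. ]]
[[ 623.5  -27.4   81.3]
 [ 624.2  -77.4   82. ]
 [ 628.  -141.9   81.3]]
48.742881408912524 0.7167
```

```bash
python3 -m creep '[{"translation":[0,0,0],"delta_rot":[0,0,0]},{"translation":[0,0,0],"delta_rot":[0,0,0]},{"translation":[0,0,0],"delta_rot":[0,0,0]},{"translation":[0,0,-2.4],"delta_rot":[0,0,0]},{"translation":[0,0,-2.4],"delta_rot":[0,0,0]}]' -1 10
python3 -m creep '[{"translation":[0,0,0],"delta_rot":[0,0,0]},{"translation":[0,0,0],"delta_rot":[0,0,0]},{"translation":[0,0,0],"delta_rot":[0,0,0]}]'
```

```text
time_s: 1.13
ee_pos: [561.3, -138.4, 181.0]
ee_rot: [76.0, 89.7, -13.9]
force: [-0.3, -1.0, -0.5]
gripper_width: 15.6
time_s: 1.38
ee_pos: [560.8, -138.8, 181.1]
ee_rot: [76.7, 89.9, -13.3]
force: [0.4, -0.3, 0.2]
gripper_width: 0.5
```

```bash
python3 -m creep '[{"translation":[1.2,0,0],"delta_rot":[0,0,0]},{"translation":[1.2,0,-0.1],"delta_rot":[0,0,0]},{"translation":[1.0,0,-0.3],"delta_rot":[0,0,0]},{"translation":[0.9,0,-0.3],"delta_rot":[0,0,0]},{"translation":[0.9,0,-0.6],"delta_rot":[0,0,0]}]'
python3 -m creep '[{"translation":[0.8,0,-0.6],"delta_rot":[0,0,0]},{"translation":[0.7,0,-0.7],"delta_rot":[0,0,0]},{"translation":[0.7,0,-0.8],"delta_rot":[0,0,0]},{"translation":[0.5,0,-0.9],"delta_rot":[0,0,0]},{"translation":[0.4,0,-0.9],"delta_rot":[0,0,0]}]'
python3 -m creep '[{"translation":[0.3,0,-0.8],"delta_rot":[0,0,0]},{"translation":[0.2,0,-0.6],"delta_rot":[0,0,0]},{"translation":[0,0,0],"delta_rot":[0,0,0]}]'
```

```text
time_s: 1.8
ee_pos: [613.4, -139.1, 168.1]
ee_rot: [76.9, 89.8, -13.0]
force: [0.7, 1.2, 1.3]
gripper_width: 0.2
time_s: 2.22
ee_pos: [643.6, -138.9, 126.8]
ee_rot: [-172.9, 90.0, 97.1]
force: [-0.3, 1.0, 1.2]
gripper_width: 0.8
time_s: 2.47
ee_pos: [647.6, -139.0, 114.0]
ee_rot: [-89.9, 89.9, -179.9]
force: [-0.2, 0.4, 0.2]
gripper_width: 0.6
```

```bash
python3 - <<'E'
from h import *
im,d,p=snap('side','side2')
cv2.imwrite('pics/side2z.png',cv2.resize(im[130:250,310:470,::-1],(800,600),interpolation=cv2.INTER_CUBIC))
E
```

```text
(no output)
```

View pics/side2z.png

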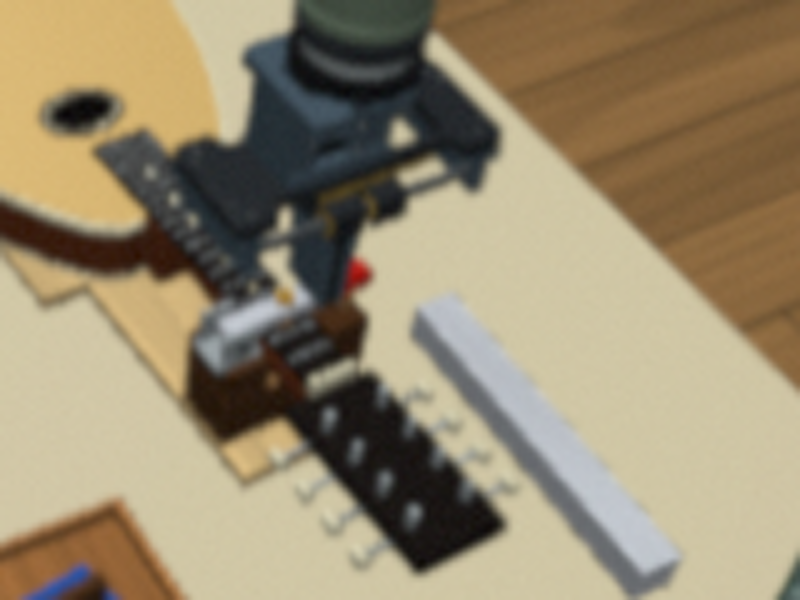

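The lever now lies across the neck, with its red end showing past the finger at zoomed (358, 274). I'll press a little more until contact force shows.

```bash
python3 -m creep '[{"translation":[0.5,0,-0.1],"delta_rot":[0,0,0]},{"translation":[0.5,0,-0.1],"delta_rot":[0,0,0]},{"translation":[0,0,0],"delta_rot":[0,0,0]}]'
python3 -m creep '[{"translation":[0,0,-0.1],"delta_rot":[0,0,0]},{"translation":[0,0,0],"delta_rot":[0,0,0]}]'
```

```text
time_s: 2.77
ee_pos: [654.6, -139.1, 113.7]
ee_rot: [-90.9, 89.5, 179.1]
force: [-10.8, 0.8, 16.4]
gripper_width: 0.6
time_s: 2.93
ee_pos: [654.7, -139.1, 113.6]
ee_rot: [-89.7, 89.6, -179.7]
force: [-12.2, 0.3, 18.4]
gripper_width: 0.5
```

Contact is firm at level height (fingertips at z ≈ 99.6), so the lever is shut. I'll lift off and travel to the guard while turning.

```bash
python3 -m creep '[{"translation":[-0.3,0,0.3],"delta_rot":[0,0,0]},{"translation":[0,0,3],"delta_rot":[0,0,0]},{"translation":[0,0,4],"delta_rot":[0,0,-0.05]},{"translation":[-2,-1,3.5],"delta_rot":[0,0,-0.115]},{"translation":[-2.2,-1,0],"delta_rot":[0,0,-0.115]}]' 1
python3 -m creep '[{"translation":[-2.2,-1.05,0],"delta_rot":[0,0,-0.115]},{"translation":[-2.2,-1.05,0],"delta_rot":[0,0,-0.115]},{"translation":[-2.2,-1,0],"delta_rot":[0,0,-0.115]},{"translation":[-2.2,-1,0],"delta_rot":[0,0,-0.115]},{"translation":[-2.2,-1,0],"delta_rot":[0,0,-0.115]}]'
python3 -m creep '[{"translation":[-2.2,-1,0],"delta_rot":[0,0,-0.115]},{"translation":[-2.2,-1,0],"delta_rot":[0,0,-0.115]},{"translation":[-2.2,-1,0],"delta_rot":[0,0,-0.115]},{"translation":[-1.7,-1,0],"delta_rot":[0,0,-0.11]},{"translation":[0,0,0],"delta_rot":[0,0,-0.115]}]'
python3 -m creep '[{"translation":[0,0,0],"delta_rot":[0,0,0]},{"translation":[0,0,0],"delta_rot":[0,0,0]}]'
python3 - <<'E'
from h import *
snap('wrist','wrist3')
snap('side','side3')
im,d,p=snap('scene','scene3')
cv2.imwrite('pics/scene3z.png',cv2.resize(im[170:320,230:430,::-1],(800,600),interpolation=cv2.INTER_CUBIC))
E
```

```text
time_s: 3.35
ee_pos: [617.2, -159.9, 226.3]
ee_rot: [90.6, 89.1, -15.6]
force: [1.1, -1.7, 1.7]
gripper_width: 31.0
time_s: 3.77
ee_pos: [501.9, -210.5, 218.5]
ee_rot: [27.7, 90.0, -111.6]
force: [-0.3, 0.0, 0.9]
gripper_width: 64.1
time_s: 4.18
ee_pos: [417.0, -251.1, 218.7]
ee_rot: [10.9, 89.9, -161.2]
force: [0.2, -0.0, 0.6]
gripper_width: 91.0
time_s: 4.35
ee_pos: [420.1, -250.2, 218.8]
ee_rot: [144.3, 90.0, -27.2]
force: [0.6, -0.5, 0.1]
gripper_width: 91.2
```

View pics/wrist3.png

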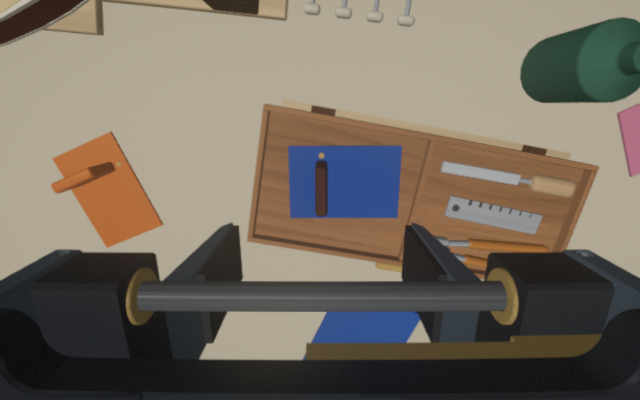

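View pics/scene3z.png

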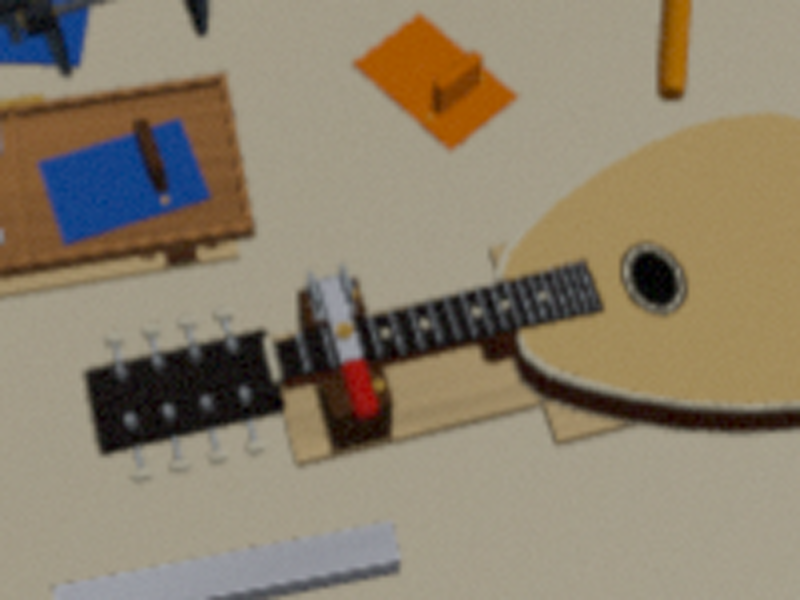

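The lever lies level across the neck (scene zoom (345, 340)), shut. The guard's plate is square in the wrist view (289–400, 146–218), with its grip at (321, 188). I'll compute the precise grasp.

```bash
python3 - <<'E'
from h import *
im,d,p=load('wrist3')
hsv=cv2.cvtColor(im,cv2.COLOR_RGB2HSV)
m=cv2.inRange(hsv,(105,120,60),(125,255,255)); m[:, :280]=0;m[:, 410:]=0;m[230:]=0
pts=np.argwhere(m>0)[:,::-1]
r=cv2.minAreaRect(onplane(p,pts,25)[:,:2].astype(np.float32)); print(r); print(cv2.boxPoints(r))
uv=[(316,162),(327,162),(316,215),(327,215)]
print(bydepth(p,[(321,170),(321,188),(321,205)],d))
g=(im.max(2)<75).astype(np.uint8); g[:145]=0;g[225:]=0;g[:,:300]=0;g[:,345:]=0
n,l,s,c=cv2.connectedComponentsWithStats(g);print(s)
i=1+s[1:,4].argmax(); Q=np.argwhere(l==i)[:,::-1]
print(cv2.minAreaRect(onplane(p,Q,67)[:,:2].astype(np.float32)))
st=readout.state()
from scipy.spatial.transform import Rotation as Ro
print(st['ee_pos'],Ro.from_euler('xyz',st['ee_rot'],degrees=True).as_matrix().round(3))
E
```

```text
((423.546875, -273.9594421386719), (77.83454132080078, 118.76808166503906), 8.606795310974121)
[[ 376.1809  -221.0682 ]
 [ 393.95483 -338.4988 ]
 [ 470.91284 -326.85068]
 [ 453.13892 -209.42007]]
[[ 440.84547976 -246.03377397   67.51948774]
 [ 423.47089443 -248.63178728   67.19011345]
 [ 406.45840119 -251.17497843   66.63035816]]
[[     0      0    640    400 255665]
 [   316    161     11     55    302]
 [   316    178      1      2      2]
 [   316    181      1      2      2]
 [   316    184      1     28     28]
 [   321    206      1      1      1]]
((422.8013916015625, -248.6276397705078), (53.41059875488281, 9.81627082824707), 8.74538516998291)
[ 420.51208493 -249.80058021  218.79275005] [[ 0.     0.148 -0.989]
 [-0.    -0.989 -0.148]
 [-1.     0.    -0.   ]]
```

The finger backs when fully open would reach the tray's end wall, so I'll narrow the opening to about 40 mm before descending.

```bash
python3 -m creep '[{"translation":[0,0.05,-2.5],"delta_rot":[0,0,0]},{"translation":[0,0,-2.5],"delta_rot":[0,0,0]},{"translation":[0,0,-2.4],"delta_rot":[0,0,0]},{"translation":[0,0,-2],"delta_rot":[0,0,0]},{"translation":[0,0,0],"delta_rot":[0,0,0]}]' -0.12 15
python3 -m creep '[{"translation":[0,0,0],"delta_rot":[0,0,0]},{"translation":[0,0,0],"delta_rot":[0,0,0]},{"translation":[0,0,0],"delta_rot":[0,0,0]}]'
```

```text
time_s: 4.92
ee_pos: [418.0, -247.7, 121.3]
ee_rot: [-39.9, 89.5, 148.6]
force: [-0.3, 0.7, -0.0]
gripper_width: 60.9
time_s: 5.17
ee_pos: [421.2, -250.0, 126.4]
ee_rot: [138.5, 89.8, -33.1]
force: [1.0, -0.1, -0.7]
gripper_width: 41.6
```

```bash
python3 - <<'E'
from h import *
snap('wrist','wrist4')
E
```

```text
(no output)
```

View pics/wrist4.png

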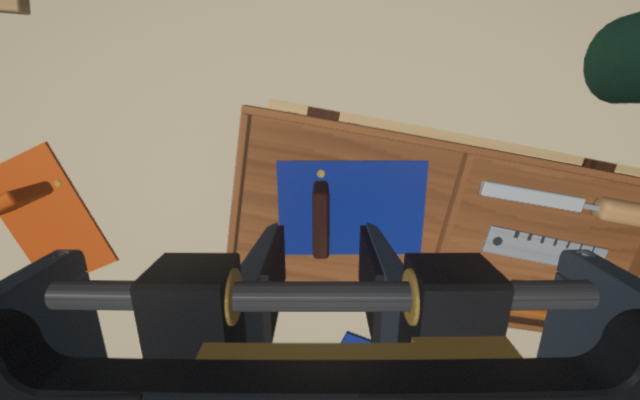

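The grip (321) is centred between the fingers (about 280 and 362). I'll descend.

```bash
python3 -m creep '[{"translation":[0,0,-2.7],"delta_rot":[0,0,0]},{"translation":[0,0,-2.7],"delta_rot":[0,0,0]},{"translation":[0,0,-1.6],"delta_rot":[0,0,0]},{"translation":[0,0,-0.7],"delta_rot":[0,0,0]},{"translation":[0,0,0],"delta_rot":[0,0,0]}]'
python3 -m creep '[{"translation":[0,0,0],"delta_rot":[0,0,0]},{"translation":[0,0,0],"delta_rot":[0,0,0]}]'
```

```text
time_s: 5.63
ee_pos: [419.7, -249.3, 47.4]
ee_rot: [-38.0, 89.9, 150.4]
force: [-0.4, 1.1, -0.0]
gripper_width: 40.4
time_s: 5.8
ee_pos: [421.1, -250.2, 49.3]
ee_rot: [138.8, 89.8, -32.9]
force: [0.8, -0.5, -0.0]
gripper_width: 39.8
```

```bash
python3 -m creep '[{"translation":[0,0.05,-0.4],"delta_rot":[0,0,0]},{"translation":[0,0,0],"delta_rot":[0,0,0]}]'
python3 -m creep '[{"translation":[0,0,0],"delta_rot":[0,0,0]},{"translation":[0,0,0],"delta_rot":[0,0,0]},{"translation":[0,0,0],"delta_rot":[0,0,0]},{"translation":[0,0,0],"delta_rot":[0,0,0]},{"translation":[0,0,0],"delta_rot":[0,0,0]}]' -1 30
python3 -m creep '[{"translation":[0,0,0],"delta_rot":[0,0,0]},{"translation":[0,0,0],"delta_rot":[0,0,0]}]'
```

```text
time_s: 5.97
ee_pos: [420.3, -249.1, 44.4]
ee_rot: [137.8, 89.9, -33.9]
force: [-0.3, 0.7, 0.3]
gripper_width: 40.1
time_s: 6.38
ee_pos: [420.1, -249.1, 44.1]
ee_rot: [124.0, 90.0, -47.6]
force: [-0.2, -1.1, 0.5]
gripper_width: 11.8
time_s: 6.55
ee_pos: [420.1, -249.1, 44.1]
ee_rot: [115.7, 90.0, -55.9]
force: [-0.7, 0.6, 1.2]
gripper_width: 11.6
```

The guard is gripped at 11.6 mm. I'll lift it and carry it over the soundboard, trimming yaw by -6.9°.

```bash
python3 -m creep '[{"translation":[0,0,1],"delta_rot":[0,0,0]},{"translation":[0,0,2.5],"delta_rot":[0,0,0]},{"translation":[0,0,3.5],"delta_rot":[0,0,0]},{"translation":[0,0,4],"delta_rot":[0,0,0]},{"translation":[0.6,1.2,3],"delta_rot":[0,0,-0.02]}]'
python3 -m creep '[{"translation":[1.3,2.7,0.6],"delta_rot":[0,0,-0.02]},{"translation":[1.4,2.9,0],"delta_rot":[0,0,-0.02]},{"translation":[1.4,2.9,0],"delta_rot":[0,0,-0.02]},{"translation":[1.4,2.9,0],"delta_rot":[0,0,-0.02]},{"translation":[1.4,2.9,0],"delta_rot":[0,0,-0.02]}]'
python3 -m creep '[{"translation":[1.4,2.9,0],"delta_rot":[0,0,0]},{"translation":[1.4,2.9,0],"delta_rot":[0,0,0]},{"translation":[1.4,2.9,0],"delta_rot":[0,0,0]},{"translation":[1.4,2.9,0],"delta_rot":[0,0,0]},{"translation":[1.4,2.9,0],"delta_rot":[0,0,0]}]'
python3 -m creep '[{"translation":[1.4,2.9,0],"delta_rot":[0,0,0]},{"translation":[1.4,2.9,0],"delta_rot":[0,0,0]},{"translation":[1.4,2.9,0],"delta_rot":[0,0,0]},{"translation":[0.9,2.2,0],"delta_rot":[0,0,0]},{"translation":[0,0,0],"delta_rot":[0,0,0]}]'
python3 -m creep '[{"translation":[0,0,0],"delta_rot":[0,0,0]},{"translation":[0,0,0],"delta_rot":[0,0,0]},{"translation":[0,0,0],"delta_rot":[0,0,0]}]'
python3 - <<'E'
from h import *
snap('wrist','wrist5');snap('side','side5');snap('scene','scene5')
E
```

```text
time_s: 6.97
ee_pos: [425.9, -238.3, 186.5]
ee_rot: [116.9, 89.9, -56.0]
force: [0.7, -0.0, -0.9]
gripper_width: 12.0
time_s: 7.38
ee_pos: [495.2, -92.6, 189.9]
ee_rot: [21.4, 90.0, -157.2]
force: [-0.0, -0.3, -0.4]
gripper_width: 11.7
time_s: 7.8
ee_pos: [565.2, 52.6, 189.7]
ee_rot: [16.8, 90.0, -161.7]
force: [0.3, -0.1, -0.6]
gripper_width: 11.4
time_s: 8.22
ee_pos: [617.3, 164.3, 189.0]
ee_rot: [-106.6, 89.9, 75.1]
force: [0.3, 0.6, -0.2]
gripper_width: 12.0
time_s: 8.47
ee_pos: [615.5, 158.9, 189.9]
ee_rot: [38.7, 89.9, -139.9]
force: [-0.6, -0.2, -0.8]
gripper_width: 11.8
```

View pics/wrist5.png

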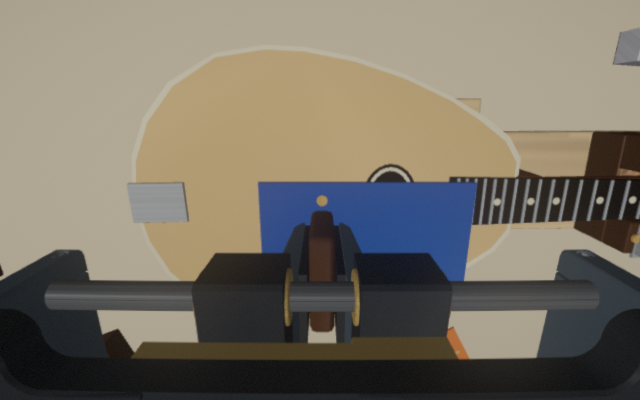

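View pics/side5.png

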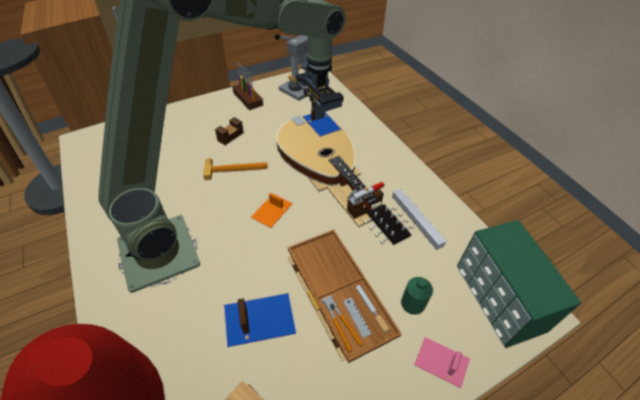

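The guard is held level: the plate's far edge is at row 182, its front edge at column ~472, and the fingerboard runs right from about (450, 178–225). I'll measure both in this one view.

```bash
python3 - <<'E'
from h import *
im,d,p=load('wrist5')
cv2.imwrite('pics/wrist5z.png',cv2.resize(im[140:290,430:630,::-1],(800,600),interpolation=cv2.INTER_CUBIC))
hsv=cv2.cvtColor(im,cv2.COLOR_RGB2HSV)
m=cv2.inRange(hsv,(105,120,60),(125,255,255))
# far edge: topmost blue per column; front edge: rightmost per row
cols=range(275,460,5); top=np.array([(c,np.argmax(m[:,c]>0)-.5) for c in cols])
rows=range(190,245,3); rt=np.array([(639-np.argmax(m[r,::-1]>0)+.5,r) for r in rows])
z=readout.state()['ee_pos'][2]-22.1+3; print('plate top z',z, bydepth(p,[(280,195),(450,195),(460,240)],d))
def fit(P): 
    vx,vy,x,y=cv2.fitLine(P[:,:2].astype(np.float32),cv2.DIST_HUBER,0,.01,.01).ravel(); return vx,vy,x,y
a=onplane(p,top,z);b=onplane(p,rt,z)
for n,P in(('far',a),('front',b)):
    f=fit(P); print(n,f,np.degrees(np.arctan2(f[1],f[0])))
# fingerboard edges
def dark(c):
    col=im[:,c].max(1)<105
    r=np.where(col[165:240])[0]+165
    return r.min()-.5,r.max()+.5
E=[(c,)+dark(c) for c in range(478,585,4)]
print(E[::4])
E=np.array(E)
u=onplane(p,E[:,[0,1]],81);l=onplane(p,E[:,[0,2]],81)
for n,P in(('u',u),('l',l)):
    f=fit(P); print(n,f,np.degrees(np.arctan2(f[1],f[0])),P[0],P[-1])
E
```

```text
plate top z 171.10322415681242 [[646.59461675 183.12551706 169.86904638]
 [649.5815692   89.54775442 171.99708835]
 [622.68274943  79.64128528 170.90470594]]
far (np.float32(0.026076416), np.float32(-0.99965996), np.float32(654.9096), np.float32(146.6918)) -88.50576
front (np.float32(0.99993235), np.float32(0.011629348), np.float32(636.719), np.float32(75.06783)) 0.66632754
[(478, np.float64(176.5), np.float64(223.5)), (494, np.float64(177.5), np.float64(223.5)), (510, np.float64(177.5), np.float64(213.5)), (526, np.float64(171.5), np.float64(222.5)), (542, np.float64(176.5), np.float64(221.5)), (558, np.float64(176.5), np.float64(219.5)), (574, np.float64(176.5), np.float64(227.5))]
u (np.float32(0.030050358), np.float32(-0.9995484), np.float32(643.6833), np.float32(-14.706057)) -88.27798 [642.4611696   31.00759492  81.        ] [645.85264361 -57.23346857  81.        ]
l (np.float32(0.04821024), np.float32(-0.99883723), np.float32(603.84265), np.float32(-14.906745)) -87.23668 [601.47827686  24.49705021  81.        ] [595.24169019 -69.96463403  81.        ]
```

View pics/wrist5z.png

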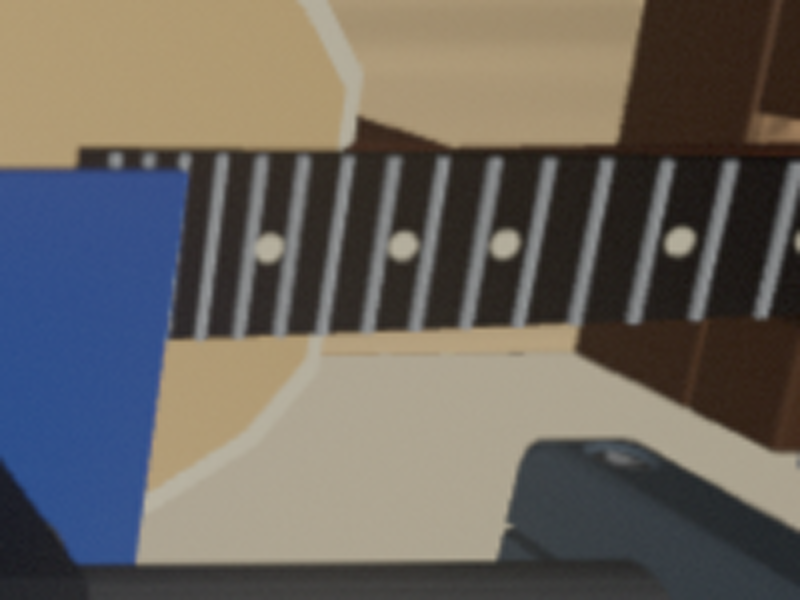

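```bash
python3 - <<'E'
from h import *
im,d,p=load('wrist5')
q=[(497,201.75),(530.75,201.25),(556.25,200.5),(600,200.25),(450,176.75),(605,178),(473,224.5),(602.5,219.5)]
P=onplane(p,q,81);print(P.round(1))
dd=P[3]-P[0];print('dots',np.degrees(np.arctan2(-dd[0],dd[1]))+180)
im,d,p=load('wrist1')
s=[(396,9),(396,46),(395,75),(395,119),(394,153)]
P=onplane(p,s,81);print(P.round(1));dd=P[0]-P[-1];print(np.degrees(np.arctan2(-dd[0],dd[1])))
print(readout.state()['ee_pos'],readout.state()['time_s'])
E
```

```text
[[621.3  11.3  81. ]
 [622.5 -17.7  81. ]
 [623.7 -39.9  81. ]
 [624.9 -78.6  81. ]
 [641.6  54.3  81. ]
 [644.3 -77.9  81. ]
 [600.5  28.7  81. ]
 [607.7 -85.5  81. ]]
dots 2.3195686987967292
[[ 621.5   12.1   81. ]
 [ 622.9  -16.3   81. ]
 [ 623.3  -39.5   81. ]
 [ 625.3  -76.6   81. ]
 [ 626.1 -106.9   81. ]]
2.2072816864436904
[615.76746241 158.92964984 190.20322416] 8.6167
```

Fingerboard axis yaw is about 2.0°, centre line through (620, 53). Guard yaw is about 1.5°, its centre about 1 mm short in x, front edge about 21 mm clear of the tongue. I'll trim, then descend.

```bash
python3 -m creep '[{"translation":[0.1,0,-2.6],"delta_rot":[0,0,0.009]},{"translation":[0,0,-2.8],"delta_rot":[0,0,0]},{"translation":[0,0,-2.6],"delta_rot":[0,0,0]},{"translation":[0,0,-1.4],"delta_rot":[0,0,0]},{"translation":[0,0,0],"delta_rot":[0,0,0]}]'
python3 -m creep '[{"translation":[0,0,0],"delta_rot":[0,0,0]},{"translation":[0,0,0],"delta_rot":[0,0,0]}]'
python3 - <<'E'
from h import *
from scipy.spatial.transform import Rotation as Ro
snap('wrist','wrist6')
st=readout.state();print(st['ee_pos'],st['force'],Ro.from_euler('xyz',st['ee_rot'],degrees=True).as_matrix().round(4))
E
```

```text
time_s: 9.03
ee_pos: [614.4, 158.7, 92.4]
ee_rot: [12.6, 89.6, -165.5]
force: [0.3, -0.4, -1.2]
gripper_width: 11.7
time_s: 9.2
ee_pos: [618.0, 159.9, 97.4]
ee_rot: [-170.7, 89.8, 11.2]
force: [0.6, -0.4, -0.4]
gripper_width: 11.8
[618.18981308 160.02842448  97.80072854] [-0.39054255 -0.06474744  0.42655778] [[ 3.300e-03  3.440e-02 -9.994e-01]
 [ 7.000e-04 -9.994e-01 -3.440e-02]
 [-1.000e+00 -6.000e-04 -3.300e-03]]
```

View pics/wrist6.png

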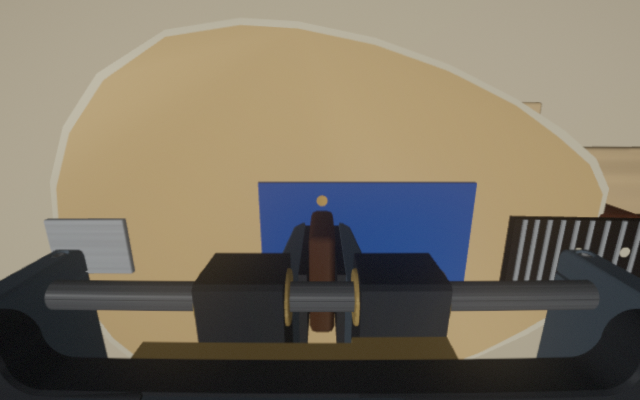

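The plate is about 9 mm over the top. Its front edge at column ~472 is roughly parallel to the tongue's end at ~507. I'll measure again while it settles.

```bash
python3 -m creep '[{"translation":[0,0,-0.3],"delta_rot":[0,0,0]},{"translation":[0,0,0],"delta_rot":[0,0,0]},{"translation":[0,0,0],"delta_rot":[0,0,0]},{"translation":[0,0,0],"delta_rot":[0,0,0]}]'
cat > m.py <<'E'
from h import *
import sys
fn=sys.argv[1]
st=readout.state()
im,d,p=snap('wrist',fn)
hsv=cv2.cvtColor(im,cv2.COLOR_RGB2HSV)
m=cv2.inRange(hsv,(105,120,60),(125,255,255))
top=np.array([(c,np.argmax(m[:,c]>0)-.5) for c in range(275,465,5)])
rt=np.array([(639-np.argmax(m[r,::-1]>0)+.5,r) for r in range(188,270,3)])
def line(P):
    vx,vy,x,y=cv2.fitLine(P[:,:2].astype(np.float32),cv2.DIST_HUBER,0,.01,.01).ravel(); return np.array([vx,vy]),np.array([x,y])
z=st['ee_pos'][2]-19.1
print('TCP',st['ee_pos'].round(1),'F',st['force'].round(1),'t',st['time_s'],'ztop',z)
for n,P in(('far',top),('front',rt)):
    v,c=line(onplane(p,P,z)); print(n,c.round(1),np.degrees(np.arctan2(v[1],v[0])).round(2))
cv2.imwrite('pics/%sz.png'%fn,cv2.resize(im[160:310,440:640,::-1],(800,600),interpolation=cv2.INTER_CUBIC))
E
python3 m.py wrist7
```

```text
time_s: 9.58
ee_pos: [617.2, 160.1, 93.4]
ee_rot: [-178.9, 90.0, 3.1]
force: [-1.0, 0.1, -0.9]
gripper_width: 11.7
TCP [617.2 160.1  93.4] F [-1.   0.1 -0.9] t 9.5833 ztop 74.28943312457989
far [657.1 135.7] -87.92
front [635.1  76.5] 2.27
```

View pics/wrist7z.png

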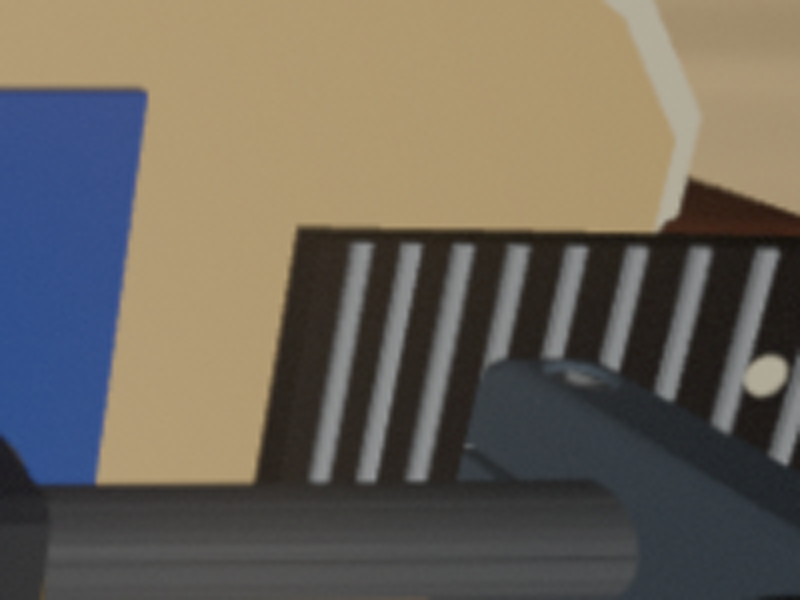

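```bash
python3 - <<'E'
from h import *
im,d,p=load('wrist7')
q=[(514.75,217),(639.5,219.2),(632,254),(440+370/4,160+243/4),(440+320/4,160+480/4),(440+299/4,160+228/4),(440+270/4,160+440/4)]
P=onplane(p,q,81);P[3:5]=onplane(p,q[3:5],82)
print(P.round(1))
for a,b in((0,1),(4,3),(6,5)):
    v=P[b]-P[a];print(np.degrees(np.arctan2(v[1],v[0])).round(2))
E
```

```text
[[642.3  55.8  81. ]
 [643.4 -16.2  81. ]
 [622.3 -18.3  81. ]
 [640.8  46.1  82. ]
 [604.6  45.5  82. ]
 [642.3  55.8  81. ]
 [610.3  53.5  81. ]]
-89.12
0.93
4.1
```

Guard yaw 2.1° matches the axis at 2.07°, and the centre line agrees within about 1 mm. The front edge is 21.4 mm short of the tongue, so I need about 51 mm along -y. I'll go down until just above contact.

```bash
python3 -m creep '[{"translation":[0,0,-0.2],"delta_rot":[0,0,0]},{"translation":[0,0,-0.15],"delta_rot":[0,0,0]},{"translation":[0,0,0],"delta_rot":[0,0,0]},{"translation":[0,0,0],"delta_rot":[0,0,0]}]'
python3 - <<'E'
from h import *
im,d,p=snap('side','side8')
cv2.imwrite('pics/side8z.png',cv2.resize(im[80:200,260:420,::-1],(800,600),interpolation=cv2.INTER_CUBIC))
E
```

```text
time_s: 9.97
ee_pos: [616.9, 160.0, 89.2]
ee_rot: [22.1, 90.0, -155.9]
force: [0.0, 0.4, 0.2]
gripper_width: 12.2
```

View pics/side8z.png

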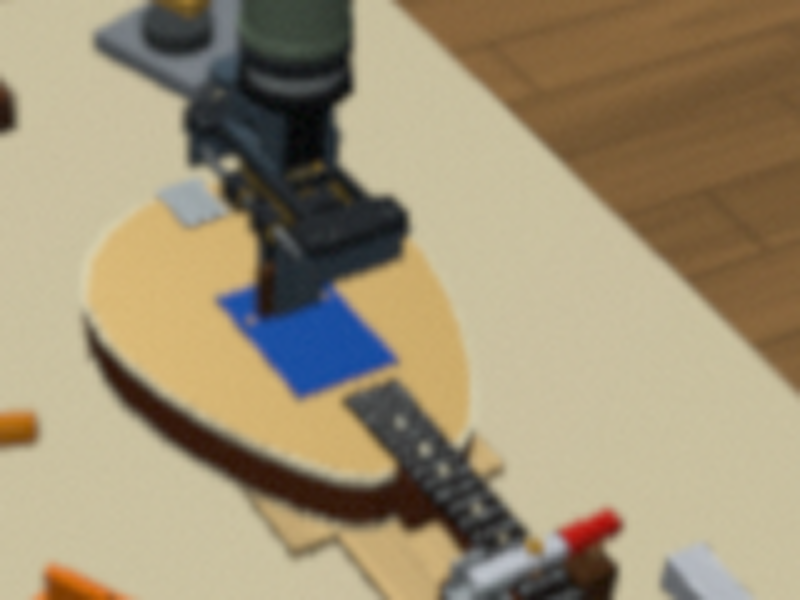

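The guard is low and square in front of the tongue, clamp shut. I'll slide it in slowly and watch the force.

```bash
python3 -m creep '[{"translation":[0.02,-0.5,0],"delta_rot":[0,0,0]},{"translation":[0.02,-0.5,0],"delta_rot":[0,0,0]},{"translation":[0.02,-0.5,0],"delta_rot":[0,0,0]},{"translation":[0.02,-0.5,0],"delta_rot":[0,0,0]},{"translation":[0,0,0],"delta_rot":[0,0,0]}]'
python3 -m creep '[{"translation":[0.02,-0.4,0],"delta_rot":[0,0,0]},{"translation":[0.02,-0.4,0],"delta_rot":[0,0,0]},{"translation":[0,0,0],"delta_rot":[0,0,0]},{"translation":[0,0,0],"delta_rot":[0,0,0]}]'
python3 m.py wrist9
```

```text
time_s: 10.43
ee_pos: [617.9, 138.7, 89.5]
ee_rot: [80.1, 90.0, -98.0]
force: [-0.5, 0.7, -0.3]
gripper_width: 11.7
time_s: 10.77
ee_pos: [618.2, 131.8, 89.5]
ee_rot: [-23.3, 90.0, 158.7]
force: [0.4, 0.1, -0.8]
gripper_width: 11.7
TCP [618.2 131.8  89.5] F [ 0.4  0.1 -0.8] t 10.7667 ztop 70.3791991642207
far [658.2 107.4] -87.95
front [633.3  49.1] -0.56
```

View pics/wrist9z.png

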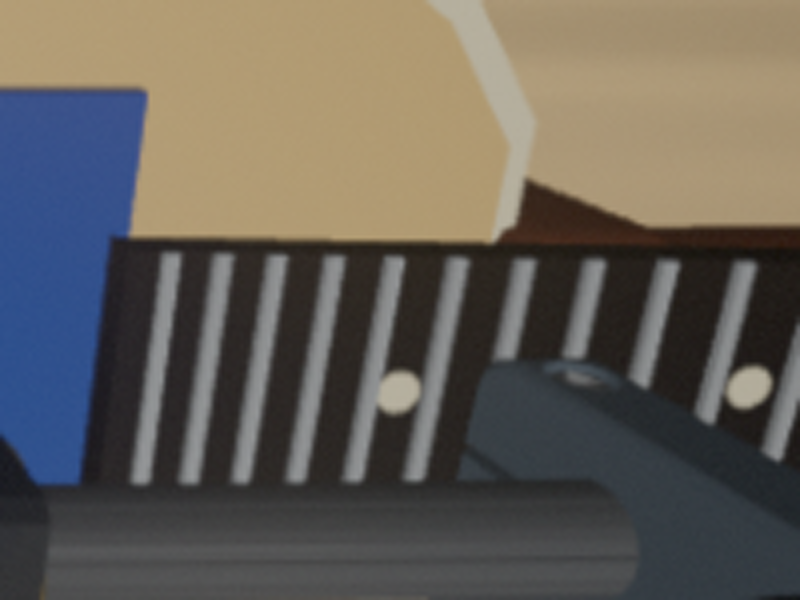

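The tongue's end now overlaps the plate (zoomed corner at (113, 238)), with no contact force. I'll continue 23 mm.

```bash
python3 -m creep '[{"translation":[0.02,-0.5,0],"delta_rot":[0,0,0]},{"translation":[0.02,-0.5,0],"delta_rot":[0,0,0]},{"translation":[0.02,-0.5,0],"delta_rot":[0,0,0]},{"translation":[0.01,-0.4,0],"delta_rot":[0,0,0]},{"translation":[0,-0.3,0],"delta_rot":[0,0,0]}]'
python3 -m creep '[{"translation":[0,0,0],"delta_rot":[0,0,0]},{"translation":[0,0,0],"delta_rot":[0,0,0]},{"translation":[0,0,0],"delta_rot":[0,0,0]}]'
python3 m.py wrist10
```

```text
time_s: 11.23
ee_pos: [618.9, 109.3, 89.5]
ee_rot: [75.9, 90.0, -102.1]
force: [0.5, 0.4, -0.7]
gripper_width: 12.0
time_s: 11.48
ee_pos: [618.9, 110.1, 89.5]
ee_rot: [-125.7, 90.0, 56.3]
force: [0.1, 1.1, -0.7]
gripper_width: 11.9
TCP [618.9 110.1  89.5] F [ 0.1  1.1 -0.7] t 11.4833 ztop 70.40112916067119
far [658.9  85.7] -87.93
front [628.3 -13. ] 81.46
```

View pics/wrist10.png

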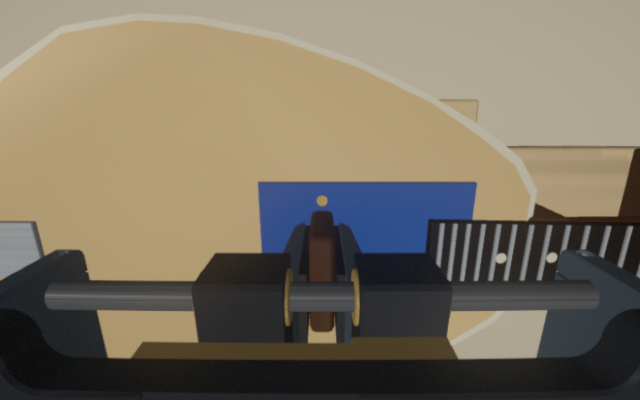

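View pics/wrist10z.png

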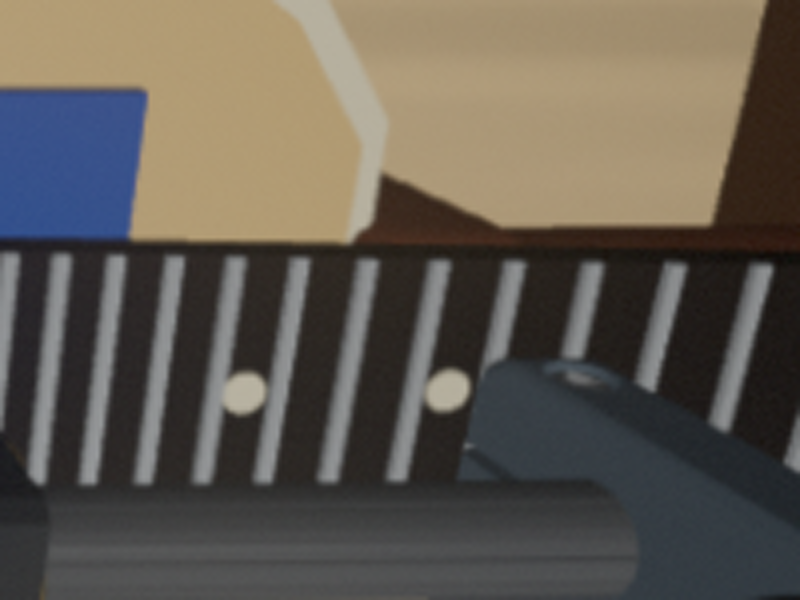

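```bash
python3 - <<'E'
from h import *
im,d,p=load('wrist10')
cv2.imwrite('pics/w10c.png',cv2.resize(im[165:285,400:560,::-1],(800,600),interpolation=cv2.INTER_CUBIC))
T=onplane(p,[(428.5,219.5),(440+799/4,160+249/4),(440+244/4,160+393/4),(440+448/4,160+390/4)],81);G=onplane(p,[(440+147/4,160+90/4),(259.5,182)],70.4);F=onplane(p,[(440+131/4,160+235/4)],70.4)
print(T.round(1),G.round(1),F.round(1))
a=np.radians(2.07);ex=np.array([np.cos(a),np.sin(a)]);ey=np.array([-np.sin(a),np.cos(a)])
print('corner rel x (want 19)',(G[0]-T[0])[:2]@ex,'depth',(T[0]-G[0])[:2]@ey)
print('dots rel corner x (want -40)',[(t-G[0])[:2]@ex for t in T[2:]])
E
```

```text
[[642.3  54.5  81. ]
 [644.6 -62.8  81. ]
 [621.1  11.1  81. ]
 [622.4 -17.9  81. ]] [[661.1  26.7  70.4]
 [657.  145.7  70.4]] [[640.1  25.5  70.4]]
corner rel x (want 19) 17.726809416072033 depth 28.387175972755266
dots rel corner x (want -40) [np.float64(-40.50709995042836), np.float64(-40.2720132777942)]
```

View pics/w10c.png

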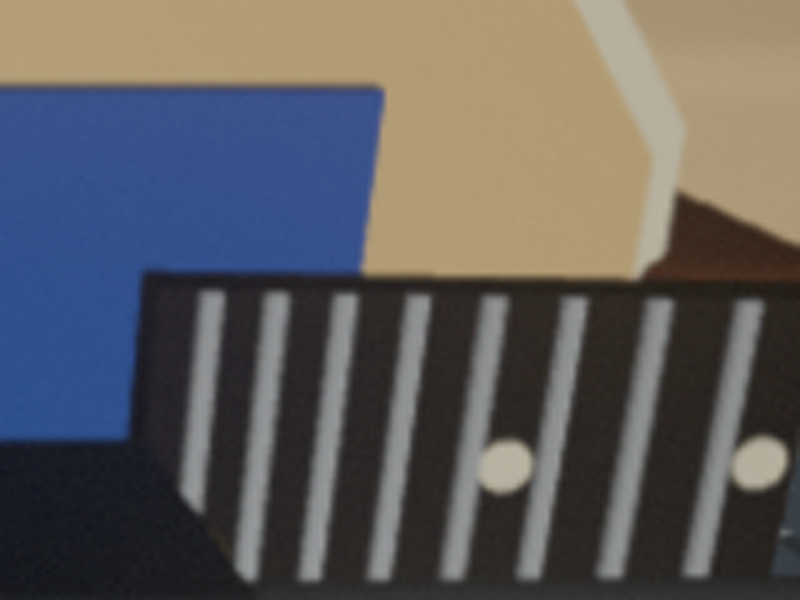

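Centred within about 0.5 mm, square, about 28.5 mm in. I'll add 1 mm, then press down gradually.

```bash
python3 -m creep '[{"translation":[0,-0.1,0],"delta_rot":[0,0,0]},{"translation":[0,0,-0.1],"delta_rot":[0,0,0]},{"translation":[0,0,0],"delta_rot":[0,0,0]},{"translation":[0,0,0],"delta_rot":[0,0,0]}]'
python3 -m creep '[{"translation":[0,0,-0.05],"delta_rot":[0,0,0]},{"translation":[0,0,0],"delta_rot":[0,0,0]},{"translation":[0,0,0],"delta_rot":[0,0,0]}]'
```

```text
time_s: 11.87
ee_pos: [618.8, 109.1, 88.4]
ee_rot: [24.5, 90.0, -153.5]
force: [-0.5, -0.0, -0.4]
gripper_width: 11.9
time_s: 12.12
ee_pos: [619.1, 109.1, 88.1]
ee_rot: [-178.6, 90.0, 3.4]
force: [-0.3, 0.7, 0.8]
gripper_width: 11.9
```

```bash
python3 -m creep '[{"translation":[0,0,-0.03],"delta_rot":[0,0,0]},{"translation":[0,0,0],"delta_rot":[0,0,0]},{"translation":[0,0,0],"delta_rot":[0,0,0]}]'
python3 -m creep '[{"translation":[0,0,-0.03],"delta_rot":[0,0,0]},{"translation":[0,0,0],"delta_rot":[0,0,0]},{"translation":[0,0,0],"delta_rot":[0,0,0]}]'
```

```text
time_s: 12.37
ee_pos: [619.0, 109.1, 88.1]
ee_rot: [-172.8, 90.0, 9.2]
force: [-0.8, -0.6, 3.6]
gripper_width: 11.5
time_s: 12.62
ee_pos: [619.0, 109.1, 88.1]
ee_rot: [-174.6, 90.0, 7.4]
force: [-2.0, -0.4, 5.4]
gripper_width: 12.2
```

```bash
python3 -m creep '[{"translation":[0,0,-0.05],"delta_rot":[0,0,0]},{"translation":[0,0,0],"delta_rot":[0,0,0]},{"translation":[0,0,0],"delta_rot":[0,0,0]}]'
python3 -m creep '[{"translation":[0,0,0],"delta_rot":[0,0,0]},{"translation":[0,0,0],"delta_rot":[0,0,0]}]'
```

```text
time_s: 12.87
ee_pos: [619.0, 109.1, 88.1]
ee_rot: [-170.2, 90.0, 11.8]
force: [-2.3, 0.6, 7.6]
gripper_width: 11.9
time_s: 13.03
ee_pos: [619.1, 109.1, 88.1]
ee_rot: [-173.2, 90.0, 8.8]
force: [-2.4, 0.3, 7.1]
gripper_width: 11.9
```

```bash
python3 -m creep '[{"translation":[-0.02,0,-0.05],"delta_rot":[0,0,0]},{"translation":[0,0,0],"delta_rot":[0,0,0]},{"translation":[0,0,0],"delta_rot":[0,0,0]},{"translation":[0,0,0],"delta_rot":[0,0,0]},{"translation":[0,0,0],"delta_rot":[0,0,0]}]'
python3 m.py wrist11
python3 - <<'E'
from h import *
a,_,_=snap('scene','scene11'); b,_,_=snap('side','side11')
cv2.imwrite('pics/s11z.png',np.hstack([cv2.resize(x[:,:,::-1],(400,400),interpolation=cv2.INTER_CUBIC) for x in(a[170:290,290:410],b[90:230,280:420])]))
for _ in range(5): pass
print(readout.state()['force'])
E
```

```text
time_s: 13.45
ee_pos: [619.0, 109.1, 88.1]
ee_rot: [-173.5, 89.9, 8.5]
force: [-2.1, -0.4, 10.1]
gripper_width: 12.0
TCP [619.  109.1  88.1] F [-2.1 -0.4 10.1] t 13.45 ztop 68.99952654614884
far [659.   84.7] -87.92
front [628.4 -13.6] 81.54
[-1.92938354 -1.11859141  9.35539749]
```

View pics/wrist11.png

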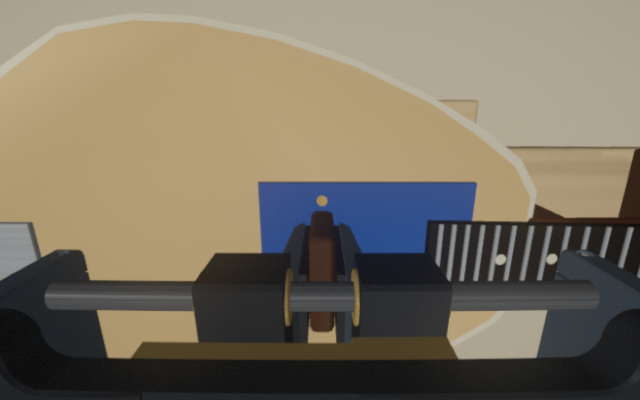

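View pics/s11z.png

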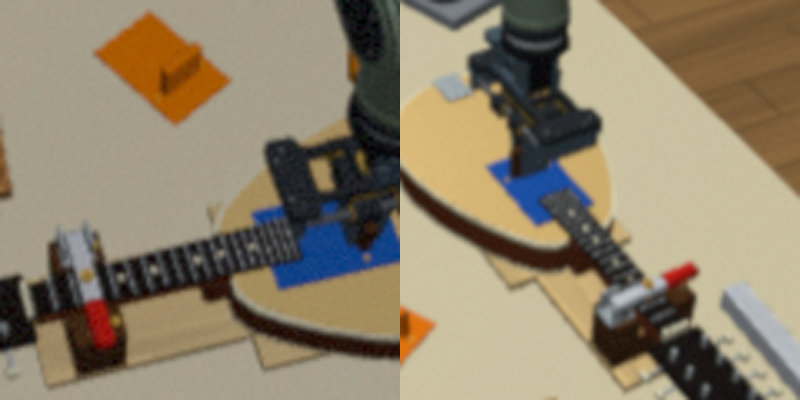

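View pics/side11.png

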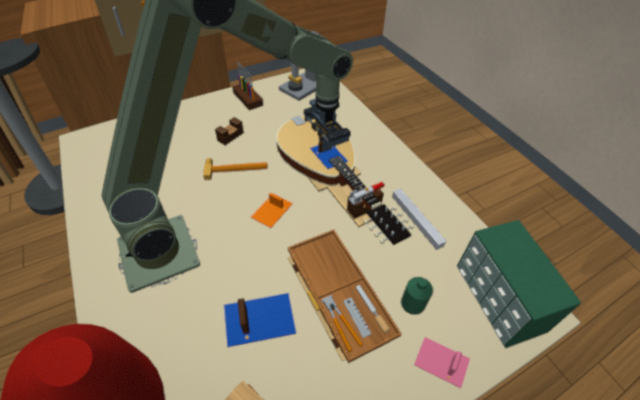

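The guard sits flat and square under the tongue (wrist view (259–475, 182) against the tongue's end at about 428). The lever is shut and everything else is in place. One steadiness check, then hand in.

```bash
python3 -m creep '[{"translation":[0,0,0],"delta_rot":[0,0,0]},{"translation":[0,0,0],"delta_rot":[0,0,0]},{"translation":[0,0,0],"delta_rot":[0,0,0]},{"translation":[0,0,0],"delta_rot":[0,0,0]},{"translation":[0,0,0],"delta_rot":[0,0,0]}]'
python3 -c "from workcell import env; print(env.job_done())"
```

```text
time_s: 14.02
ee_pos: [619.1, 109.1, 88.1]
ee_rot: [-176.3, 89.9, 5.7]
force: [-2.2, -0.1, 10.5]
gripper_width: 11.8
the job is handed in; nothing more can be done
None
```

I shut the clamp lever over the neck, then took the blue guard from the tray by its grip and slid it under the fingerboard's end. I handed the job in at 14.0 s, still holding the guard and pressing it down.

- **Clamp:** the lever is level across the neck. The fingertips bottomed out at about the shut height under an 18 N push, and later pictures show it still shut.
- **Guard position:** its front edge should be about 29.5 mm in. I measured 28.4 mm in the picture, then moved 1 mm further. It is square to the fingerboard within about 0.5°.
- **Centring:** the fret dots put the guard within 0.5 mm of centre, but the fingerboard's corner suggested about 1.3 mm off. The two checks disagreed by more than I could resolve.
- **Push and grip:** the last reading was a steady 10.5 N down with about 2 N sideways, and the grip was closed at 11.8 mm on the bar.
- **Surroundings:** there was no contact force while sliding in. In the last side picture the mandolin and the other items look undisturbed; I checked that by eye, not by measurement.

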